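# Put the spice jar away and press the cupboard door home on its catch

### The arm

A 6-joint arm with a two-finger parallel gripper is mounted at the origin on the work surface. World frame = base frame: x ahead of the robot, y to its left, z up, the work surface at z = 0. Lengths are in m, angles in rad, forces in N, time in s.
With the tool pointing down it reaches from about 0.375 to 0.9 m from the base axis. Payload 3.1 kg.
Tool frame: the origin (TCP) lies midway between the tips of the shut fingers; the grasp point (between the pads) lies 19 mm behind it; z points along the fingers, y is the line along which they close (so a half turn about z gives the same grasp; the last joint's range is limited). The gripper opens to 85 mm and grips with 20 to 120 N. Pads are 22 mm wide; open, the fingers measure 114 mm over their backs; the gripper's body (76 mm by 85 mm) begins 54 mm behind the grasp point. The pads swing forward as they close: fully open they stand 13 mm farther back than shut.
Start: joints at [-1.3, 0.527, 1.433, -0, 1.181, -0.178], TCP at [0.271, -0.563, 0.231] pointing down, gripper open.
Joint ranges: [-3.08, 3.08], [-0.75, 2.2], [0.22, 2.44], [-1.43, 4.57], [0, 2.65], [-2.85, 2.85]. Speed limits (rad/s): [2.79, 2.79, 3.14, 3.14, 3.14, 3.14].

### API

Orientations are given as a unit quaternion [x, y, z, w].
In Python, from station import manip gives the robot as it stands. The module is installed in compiled form; this text tells all that it offers.
- The arm moves only by the tool apply_moves, never from a script. Its arguments are lists of equal length, an entry for each row: "claw": the gripper's target within -1 to 1 (fully open at 1, half-way at 0, shut at -1); "travel": the shift along the tool's x, y, z scaled (see below), a list of three; "turn": the turn, a rotation vector about the tool's x, y, z scaled (see below), a list of three. In form: {"claw": [claw, ...], "travel": [[dx, dy, dz], ...], "turn": [[rx, ry, rz], ...]}. A call has 1 to 5 rows; each row is the pose to reach, as a shift and turn from the pose commanded when the call began, along the tool's axes at that moment, turning the shorter way round; what a row does not reach only later rows make up. The controller multiplies each number of a shift by 800 mm and each number of a turn by 180 degrees. A row lasts 1/12 s, in which the tool goes at most 41.7 mm and 7.16 degrees, less where a joint would pass 70% of its speed; a pose out of reach is approached as far as the arm can. A call with a number of a shift or a turn outside -1 to 1 is refused whole. A call with a gripper value outside its range is refused whole. The fingers move at their own pace and stop on an object; "newtons" is the grip in N (left out, the last holds). Time passes only in rows, so rows that repeat a pose let the fingers close. It gives the time, the measured TCP pose, the force, the opening and the grip force at its end, in the units of the state.
- manip.sense(): the state, without advancing time (a new reading comes with each control period).
- manip.snapshot(name): name is "side" or "top" or "wrist"; returns a dict with "pixels" (384x512x3 uint8, red, green, blue), "depth" (384x512 float32, m along the optical axis (not along the pixel's ray), 0 where there is no reading), "intrinsics" (3x3 intrinsics, pixels), "R" (3x3) and "t" (3): a world point X has camera coordinates R X + t. Camera axes: x right, y down, z forward; pixel columns grow to the right and rows downward; lengths in m; the calibration is good to about 2 mm. A picture is of the moment at which its call begins.
- manip.sign_off(): hands the job in; it is judged then, once.
The state is a dict: "t": time; "q": joint angles; "qd": joint speeds; "tau": joint torques, N m; "tcp_pos": TCP position; "tool_rot": TCP orientation; "force": force on the tool from outside, world axes, zero at the start; "ft_torque": the same for the moment, N m; "finger_gap": opening from 0.0 (shut) to 1.0 (fully open); "gripper_force": force on a finger pad.
Only numpy, scipy, OpenCV 4.12 (cv2) and the standard library are available. Lean on these libraries where they do the work, as an engineer would, in place of code of your own. Each camera call takes 0.05 s, during which the arm holds its last target. There are 200 camera calls.

### The job

Put the glass spice jar with the red cap away: set it down upright on the floor of the open counter-top cupboard, far enough in for the door to shut, without dropping it. Then push the door shut, firmly but without slamming or forcing it, until it rides over its roller catch and stays fully closed by itself. Leave the other things, on the counter and in the cupboard, standing or lying where they are.

Things in the scene. Friction and masses are not known exactly. Their poses are not given: they have to be found in the camera images.
- cupboard: Fixed pale-wood counter-top cupboard below a deeper shelf. Origin: counter level (z = 0), middle of the opening, front plane of the carcass; +x points into it, +y to the hinge side (left seen from the robot). Opening 200 mm wide, floor board top at z = 16 mm, roof at z = 330 mm, inside 158 mm deep to a 30 mm high rail across the open back. Side walls 16 mm thick, y = 100 to 116 mm either side.
- shelf_edge (a point): Middle of the lower front edge of the shelf over the opening: the 18 mm thick shelf overhangs the front plane by 35 mm, underside at z = 330 mm, top 348 mm, from y = 123 to y = -503 mm in the cupboard's frame (beyond y = -116 over an open bay). Axes as the cupboard. Under it, a tool can only come in leaning back towards the robot: 20 to 45 degrees from vertical in front of the shut door, 30 to 45 to set the jar inside.
- spot (a point): A good free place for the jar: point on the cupboard's floor, 48 mm behind the front plane, 30 mm right of the middle, z = 16 mm. Any free place inside, clear of the door, will do.
- door (a joint): Door angle, rad: 0 = fully shut, grows as it opens towards the robot. Starts wide open, 1.35 to 1.75; limit 1.9. It stays where it is left (friction about 0.6 N at the edge). At about 0.07 it meets the sprung roller; a push of about 11 N (9 to 14) at door_push takes it over the bump (top at about 0.026), then the catch pulls it to 0. Short of the bump it stays ajar. Over 45 N is forcing, over 2.5 rad/s slamming.
- door_hinge (a point): Foot of the vertical hinge line, at counter level, at the door's left edge; turns with the door: -y runs along the door to its free edge, -x is the outward normal of the outer face (towards the robot when shut). White panel 228 mm wide (y = 6 to -222), 16 mm thick (x = -8 to 8), z = 22 to 320 mm. The outer face is flat, with a finger hole of 28 mm near the free edge.
- door_push (a point): Good place to push: point on the door's outer face, 170 mm from the hinge line, 140 mm above the counter. Axes as door_hinge.
- catch (a point): Sprung white roller of the catch, under the roof behind the front plane near the door's free edge; the housing reaches from z = 330 down to 304 mm and 40 mm in from the front plane. A steel tongue on the door's inner face, at the same height, 184 mm from the hinge and 31 mm long, rides under it.
- jar_center (a point): Centre of the glass spice jar, half-way up: closed round jar, 48 mm diameter, 105 mm tall, straight glass wall up to 75 mm, paper label, red twist cap 43 mm diameter on top; 0.11 to 0.22 kg. z is its axis. It starts upright on the counter at the mouth of the open bay, below the clip.
- bowl: Bystander: yellow pinch bowl, 80 mm across, 36 mm high; origin under its centre.
- soap_dish: Bystander: black plastic soap dish, 112 x 80 x 24 mm (x, y, z); origin under its centre.
- press: Bystander: aluminium garlic press lying flat, about 180 mm along its x axis, 60 mm wide, 20 mm high; origin under its middle.
- oil_bottle: Bystander: green glass oil bottle standing in the back left corner inside the cupboard, 56 mm diameter, 235 mm tall; origin under its centre.
- clip (a joint): Pivot angle, rad, of the small steel spring clip holder under the shelf's overhang over the open bay, 290 mm right of the cupboard's middle and 12 mm in front of the front plane. It hangs down 47 mm and sticks out 46 mm from its pivot, towards the robot at 0. Not needed for the job.
Things that resemble listed ones, but are neither listed nor needed, are in the scene too. Of the things that look like the part that bears jar_center, the larger one is meant.

How it is judged:
On the way, in this order (a step that is already met when the one before it is completed fails the run):
1. the jar stands upright, released, on the cupboard's floor, clear of the door (x of jar_center in the frame of cupboard between 0.026 and 0.135 m and y of jar_center in the frame of cupboard between -0.078 and 0.078 m and z of jar_center in the frame of cupboard between 0.062 and 0.074 m and angle between jar_center's own z axis and vertical below 0.12 rad and contact force between the fingers and jar below 0.05 N and linear speed of jar below 0.03 m/s), for 0.2 s.
2. the door is shut onto its catch with the jar inside (x of jar_center in the frame of cupboard between 0.026 and 0.135 m and y of jar_center in the frame of cupboard between -0.078 and 0.078 m and z of jar_center in the frame of cupboard between 0.062 and 0.074 m and angle between jar_center's own z axis and vertical below 0.12 rad and value of joint door below 0.012 rad), for 0.2 s.
At the end, for the whole second after the job is handed in: The jar stands upright (within 7 degrees), released and at rest on the cupboard's floor, its centre 26 to 135 mm behind the front plane and within 78 mm of the middle; the door rests fully closed on its catch (joint below 0.012 rad) with nothing touching it (all of step 2 and contact force between the fingers and jar below 0.05 N and linear speed of jar below 0.03 m/s and velocity of joint door between -0.05 and 0.05 rad/s).
It fails at once if the door is forced: pushed with more than 45 N (contact force between any of the fingers, the arm and door above 45 N).
It fails at once if the door is slammed: closing faster than 2.5 rad/s (velocity of joint door below -2.5 rad/s).
It fails at once if the jar is dropped: moving faster than 0.5 m/s out of the fingers (contact force between the fingers and jar below 0.05 N and linear speed of jar above 0.5 m/s).
It fails at once if the bowl, soap dish, garlic press or oil bottle is moved by more than 30 mm, or the bottle tipped over (distance of any of bowl, soap_dish, press, oil_bottle from where it was at the start of the episode above 0.03 m or angle between oil_bottle's own z axis and vertical above 0.4 rad).
It also fails if it takes over 72 s, if anything falls off the work surface, if the arm or the gripper's body presses on something with over 40 N, if the wrist force passes 120 N, or if a joint passes its speed limit or range.

## Working session

There is one attempt and no reset: what is moved stays moved. The work goes in short steps, Python scripts to look and compute and a tool call to move; the robot and the scene stay as the last step left them, time stands still between calls to the robot, and variables do not carry over. Pictures are saved under pics/ and viewed, at most 10 in all, crops included, and the job is handed in when it is done.

Besides the shell and the picture viewer there is one more tool, called after "Emit:" as name(argument=value, ...) on one line, values as JSON. apply_moves: Moves the arm, as the interface text tells. Shifts and turns lie within -1 to 1; 1 stands for 800 mm of shift or 180 degrees of turn. Its arguments: {"type":"object","properties":{"claw":{"type":"array","items":{"type":"number"}},"travel":{"type":"array","items":{"type":"array","items":{"type":"number"}}},"turn":{"type":"array","items":{"type":"array","items":{"type":"number"}}},"newtons":{"type":"number"}},"required":["claw","travel","turn"]}

```bash
mkdir -p pics
cat > h.py <<'E'
import numpy as np, cv2
from station import manip
from scipy.spatial.transform import Rotation as R
def snap(n,save=None):
    s=manip.snapshot(n)
    np.savez('%s.npz'%n,**s)
    if save: cv2.imwrite('pics/'+save,s['pixels'][:,:,::-1])
    return s
def load(n): return dict(np.load('%s.npz'%n))
def cloud(s):
    K=s['intrinsics'];v,u=np.mgrid[:384,:512];d=s['depth']
    c=np.stack([(u-K[0,2])/K[0,0]*d,(v-K[1,2])/K[1,1]*d,d],-1)
    return (c-s['t'])@s['R']
def proj(s,X):
    c=np.asarray(X)@s['R'].T+s['t'];p=c@s['intrinsics'].T
    return p[...,:2]/p[...,2:]
E
python3 - <<'E'
from h import *
a=snap('side');b=snap('top')
cv2.imwrite('pics/a.png',cv2.resize(np.vstack([a['pixels'],b['pixels']])[:,:,::-1],(450*1,675))[:600] if 0 else np.hstack([cv2.resize(x['pixels'],(400,300)) for x in (a,b)])[:,:,::-1])
cv2.imwrite('pics/side0.png',cv2.resize(a['pixels'],(800,600))[:,:,::-1])
cv2.imwrite('pics/top0.png',cv2.resize(b['pixels'],(800,600))[:,:,::-1])
for s in(a,b): print(s['intrinsics'][0,0],(-s['R'].T@s['t']).round(3),s['R'][2].round(3),(s['depth']>0).mean())
print(manip.sense())
E
```

```text
487.86569711012805 [0.178 0.238 1.065] [ 0.449 -0.307 -0.839] 0.9960784912109375
441.0233564476113 [ 0.47  -0.087  1.275] [ 0.152  0.017 -0.988] 0.9959716796875
{'t': 0.1, 'q': array([-1.30048822e+00,  5.28379493e-01,  1.43378170e+00,  7.39966037e-06,
        1.18140145e+00, -1.78491932e-01]), 'qd': array([-0.00124973, -0.00230411, -0.00329115, -0.00042581, -0.00060373,
        0.00077274]), 'tau': array([-1.21362250e-04, -4.43304598e+01, -1.78586090e+01, -2.50733119e-04,
        3.85894353e-03, -1.41265201e-05]), 'tcp_pos': array([ 0.27103533, -0.56245577,  0.23042521]), 'tool_rot': array([ 9.74927631e-01,  2.22519984e-01, -4.17854053e-05, -9.84112435e-04]), 'force': array([0.06651149, 0.02876457, 0.28251953]), 'ft_torque': array([-0.03541687, -0.01502686,  0.02043648]), 'gripper_force': 0.0, 'finger_gap': 0.9991250446412238}
```

View pics/side0.png

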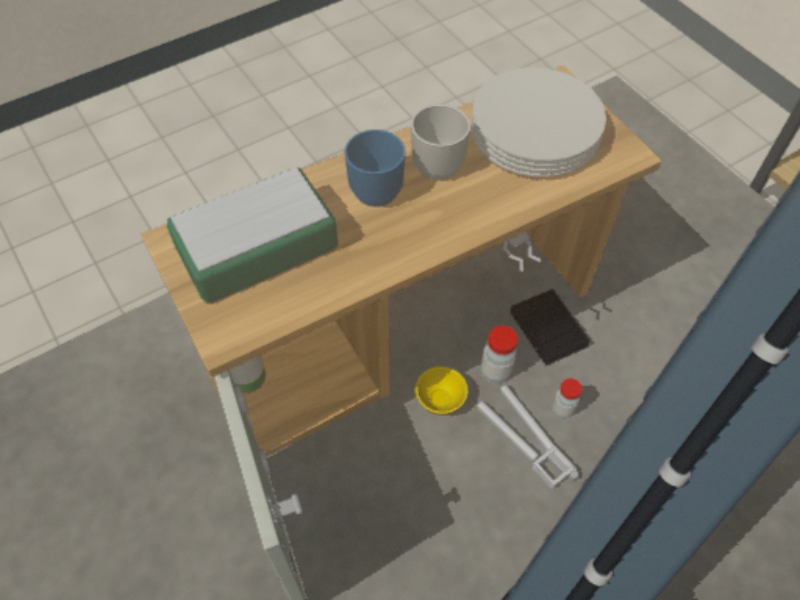

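View pics/top0.png

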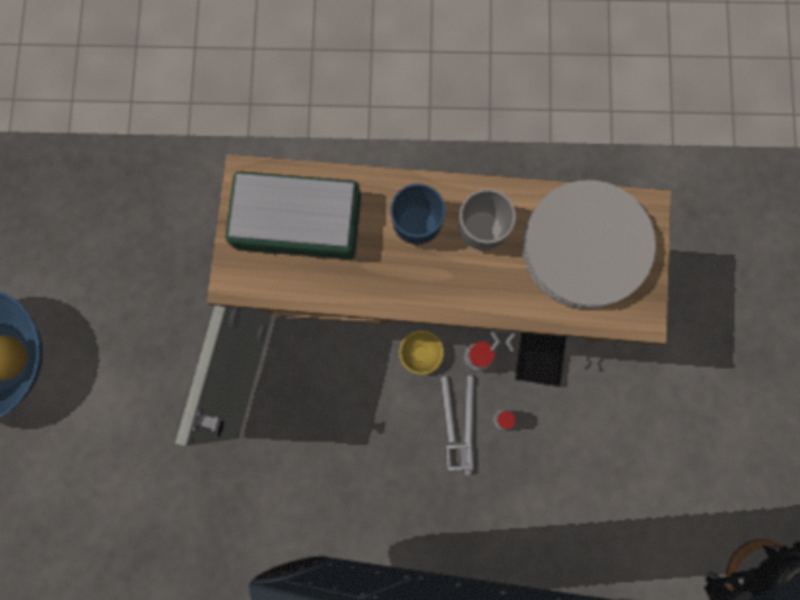

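Side view: the large jar is at (500,350), with the bowl left of it at (441,390), the press in front at (530,440), the soap dish behind at (550,325) and the decoy jar at (568,395). The door is open on the left. In the top view the cap is at (481,355), the shelf's front edge runs from (209,302) to (667,342), and the door runs from (220,308) to (182,443).

Run:
```python
from h import *
for n in('top','side'):
    s=load(n);P=cloud(s);p=s['pixels'].astype(int);z=P[...,2]
    m=((p[...,0]>120)&(p[...,1]<60)&(p[...,2]<70)).astype(np.uint8)
    k,l,st,c=cv2.connectedComponentsWithStats(m)
    for i in range(1,k):
        if st[i,4]>40:
            q=P[l==i];print(n,'red',c[i].round(1),st[i,4],np.median(q,0).round(3),q.min(0).round(3),q.max(0).round(3))
    # shelf top
    sh=(abs(z-.348)<.006)&(P[...,0]>.3)&(P[...,0]<1.0)
    k,l,st,c=cv2.connectedComponentsWithStats(sh.astype(np.uint8));i=1+np.argmax(st[1:,4])
    q=P[l==i];hull=cv2.minAreaRect(q[:,:2].astype(np.float32));print(n,'shelf',np.median(q[:,2]),cv2.boxPoints(hull).round(3).tolist(),st[i,4])
    d=(abs(z-.32)<.006)&(P[...,1]>.05)&(P[...,0]<.72)&(p.min(-1)>90)
    q=P[d]; 
    if len(q)>20: print('door',len(q),cv2.boxPoints(cv2.minAreaRect(q[:,:2].astype(np.float32))).round(3).tolist())
    y=((p[...,0]>130)&(p[...,1]>100)&(p[...,2]<70)&(z<.06)&(P[...,0]>.3)&(P[...,1]<.1));q=P[y]
    print('bowl',len(q),q.min(0).round(3),q.max(0).round(3))
    b=(p.max(-1)<40)&(z<.04)&(z>.015)&(P[...,1]<-.1)&(P[...,0]>.4)
    q=P[b];print('dish',len(q)and(q.min(0).round(3),q.max(0).round(3)))
    g=(z>.008)&(z<.03)&(p.min(-1)>85)&(P[...,1]<.0)&(P[...,1]>-.2)&(P[...,0]>.3)&(P[...,0]<.6)
    q=P[g];print('press',len(q)and(q.min(0).round(3),q.max(0).round(3)))
```

```text
top red [307.8 226.4] 172 [ 0.576 -0.211  0.105] [ 0.557 -0.229  0.099] [ 0.595 -0.192  0.111]
top red [323.4 268.4] 82 [ 0.467 -0.255  0.075] [ 0.454 -0.269  0.069] [ 0.478 -0.087  1.275]
top shelf 0.348235444028255 [[0.5740000009536743, -0.4320000112056732], [0.7900000214576721, -0.44600000977516174], [0.8289999961853027, 0.18000000715255737], [0.6129999756813049, 0.1940000057220459]] 16310
door 658 [[0.4189999997615814, 0.21400000154972076], [0.6129999756813049, 0.1720000058412552], [0.6159999966621399, 0.1889999955892563], [0.4230000078678131, 0.23100000619888306]]
bowl 224 [ 0.545 -0.145 -0.001] [ 0.603 -0.072  0.043]
dish (array([ 0.531, -0.37 ,  0.015]), array([ 0.623, -0.282,  0.031]))
press (array([ 0.369, -0.2  ,  0.008]), array([ 0.586, -0.147,  0.027]))
side red [321.3 216.8] 261 [ 0.573 -0.208  0.105] [ 0.553 -0.275 -0.003] [ 0.64  -0.189  0.109]
side red [365.  248.4] 129 [ 0.464 -0.254  0.074] [ 0.178 -0.27   0.067] [0.48  0.238 1.065]
side shelf 0.34759994924367393 [[0.5720000267028809, -0.4320000112056732], [0.7889999747276306, -0.44600000977516174], [0.828000009059906, 0.17900000512599945], [0.6110000014305115, 0.19300000369548798]] 15262
door 1188 [[0.4180000126361847, 0.21199999749660492], [0.6179999709129333, 0.16899999976158142], [0.621999979019165, 0.18700000643730164], [0.421999990940094, 0.23000000417232513]]
bowl 762 [ 0.543 -0.16  -0.003] [0.791 0.097 0.041]
dish (array([ 0.528, -0.371,  0.015]), array([ 0.644, -0.287,  0.029]))
press (array([ 0.366, -0.2  ,  0.008]), array([ 0.592, -0.066,  0.029]))
```

```bash
cat >> h.py <<'E'
YAW=-0.0622; O=np.array([.6393,.0685,0]); C=R.from_euler('z',YAW)
def cup(p): return C.apply(p)+O          # cupboard -> world
def tocup(p): return C.inv().apply(np.asarray(p)-O)
def ori(tilt,yaw=0,flip=1):
    # tool z leans forward (cupboard x, turned by yaw), tool y = +-cupboard y
    t=np.radians(tilt); z=np.array([np.sin(t),0,-np.cos(t)]); y=np.array([0,flip,0.]); x=np.cross(y,z)
    return C*R.from_euler('z',yaw,degrees=True)*R.from_matrix(np.stack([x,y,z],1))
def plan(p,o,base=None):
    s=manip.sense(); p0,o0=(s['tcp_pos'],R.from_quat(s['tool_rot'])) if base is None else base
    d=o0.inv().apply(p-p0); r=(o0.inv()*o).as_rotvec()
    print('travel',(d/.8).round(4).tolist(),'turn',(r/np.pi).round(4).tolist(),'rows %.1f %.1f'%(np.linalg.norm(d)/.0417,np.degrees(np.linalg.norm(r))/7.16))
E
python3 - <<'E'
from h import *
s=manip.sense();o0=R.from_quat(s['tool_rot']);print(o0.as_matrix().round(2))
jar=tocup([.5755,-.2105,0]);print('jar',jar,'door pts',[tocup(p+[0]).round(3) for p in([.6145,.1805],[.421,.2225])])
for f in(1,-1):
    print(f)
    g=jar+[.014,0,.045]
    plan(cup(g+np.array([-.09,0,.107])),ori(40,0,f))
E
```

```text
[[ 0.9   0.43 -0.  ]
 [ 0.43 -0.9   0.  ]
 [ 0.   -0.   -1.  ]]
jar [-0.04633401 -0.28242627  0.        ] door pts [array([-0.032,  0.11 ,  0.   ]), array([-0.227,  0.14 ,  0.   ])]
1
travel [0.4509, -0.2775, 0.0987] turn [-0.2888, -0.0762, -0.7932] rows 10.3 21.3
-1
travel [0.4509, -0.2775, 0.0987] turn [-0.0574, 0.2173, 0.1557] rows 10.3 6.9
```

Emit:
apply_moves(claw=[0.6, 0.6, 0.6, 0.6, 0.6], travel=[[0.2, -0.12, 0], [0.4509, -0.2775, 0.0987], [0.4509, -0.2775, 0.0987], [0.4509, -0.2775, 0.0987], [0.4509, -0.2775, 0.0987]], turn=[[-0.0574, 0.2173, 0.1557], [-0.0574, 0.2173, 0.1557], [-0.0574, 0.2173, 0.1557], [-0.0574, 0.2173, 0.1557], [-0.0574, 0.2173, 0.1557]], newtons=40)

```text
t: 0.52
tcp_pos: [0.3814, -0.3915, 0.1982]
tool_rot: [0.967, 0.041, 0.252, 0.009]
force: [0.9, 0.4, -0.3]
finger_gap: 0.797
gripper_force: 0.0
```

Run:
```python
from h import *
s=manip.sense();print(s['tcp_pos'],s['q'].round(2),s['t'])
plan(cup(tocup([.5755,-.2105,0])+[-.076,0,.152]),ori(40,0,-1))
```

```text
[ 0.38135711 -0.39154618  0.19823364] [-1.27  0.42  1.91  0.72  0.79 -0.3 ] 0.5167
travel [0.1202, -0.2224, 0.1233] turn [-0.0149, 0.0596, 0.0431] rows 5.4 1.9
```

Emit:
apply_moves(claw=[0.6, 0.6, 0.6, 0.6, 0.6], travel=[[0.12, -0.222, 0.123], [0.12, -0.222, 0.123], [0.12, -0.222, 0.123], [0.12, -0.222, 0.123], [0.12, -0.222, 0.123]], turn=[[-0.015, 0.06, 0.043], [-0.015, 0.06, 0.043], [-0.015, 0.06, 0.043], [-0.015, 0.06, 0.043], [-0.015, 0.06, 0.043]])

```text
t: 0.93
tcp_pos: [0.4736, -0.2457, 0.1608]
tool_rot: [0.94, -0.029, 0.34, 0.01]
force: [1.3, -0.1, 0.6]
finger_gap: 0.795
gripper_force: 0.0
```

Run:
```python
from h import *
a=snap('wrist','w1.png')
s=manip.sense();print(s['tcp_pos'],s['q'].round(2),s['t'])
P=cloud(a);p=a['pixels'].astype(int)
m=(p[...,0]>100)&(p[...,1]<60)&(p[...,2]<70)&(a['depth']>0)
k,l,st,c=cv2.connectedComponentsWithStats(m.astype(np.uint8))
for i in range(1,k):
    if st[i,4]>60:
        q=P[l==i];t=q[q[:,2]>q[:,2].max()-.012];print(c[i],st[i,4],q.min(0).round(3),q.max(0).round(3),cv2.minEnclosingCircle(q[:,:2].astype(np.float32)))
plan(cup(tocup([.5755,-.2105,0])+[-.066,0,.142]),ori(40,0,-1))
```

```text
[ 0.47555313 -0.23452662  0.15973916] [-0.98  0.5   2.19  1.58  0.54 -0.81] 0.9833
[208.27240143 167.86379928] 279 [ 0.554 -0.23   0.09 ] [ 0.572 -0.194  0.106] ((0.5661954879760742, -0.21186485886573792), 0.019319040700793266)
travel [0.0171, -0.0369, 0.0435] turn [-0.0054, 0.0015, 0.002] rows 1.1 0.1
```

View pics/w1.png

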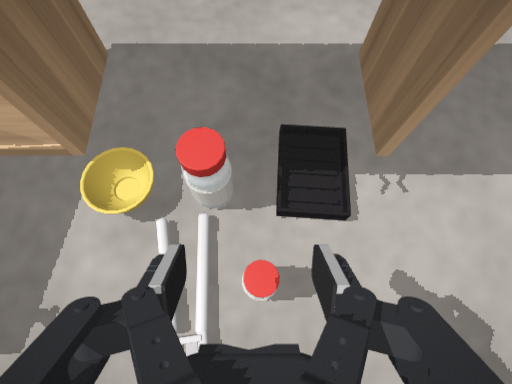

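The wrist view shows the jar cap at (201,150), upright, with the bowl at (117,181), the soap dish at (313,170) and the decoy at (261,280). The jar measures (0.5755, -0.2115), which agrees with the earlier views.

Emit:
apply_moves(claw=[0.6, 0.6, 0.6, 0.6], travel=[[0.017, -0.037, 0.0435], [0.017, -0.037, 0.0435], [0.017, -0.037, 0.0435], [0.017, -0.037, 0.0435]], turn=[[-0.005, 0.0015, 0.002], [-0.005, 0.0015, 0.002], [-0.005, 0.0015, 0.002], [-0.005, 0.0015, 0.002]])

```text
t: 1.32
tcp_pos: [0.5088, -0.218, 0.1433]
tool_rot: [0.939, -0.032, 0.342, 0.016]
force: [0.2, 0.5, -0.1]
finger_gap: 0.797
gripper_force: 0.0
```

Run:
```python
from h import *
s=manip.sense();print(s['tcp_pos'],s['q'].round(2),s['t'])
g=tocup([.5755,-.2115,0])+[.014,0,.045]
plan(cup(g),ori(40,0,-1))
```

```text
[ 0.50877423 -0.21798947  0.14328351] [-0.87  0.55  2.18  1.81  0.49 -0.93] 1.3167
travel [-0.0024, -0.0151, 0.1584] turn [0.0036, -0.0005, -0.0003] rows 3.1 0.1
```

Emit:
apply_moves(claw=[0.6, 0.6, 0.6, 0.6], travel=[[-0.002, -0.015, 0.02], [-0.002, -0.015, 0.02], [-0.002, -0.015, 0.02], [-0.002, -0.015, 0.02]], turn=[[0.004, 0, 0], [0.004, 0, 0], [0.004, 0, 0], [0.004, 0, 0]])

```text
t: 1.65
tcp_pos: [0.5181, -0.2087, 0.1307]
tool_rot: [0.939, -0.031, 0.343, 0.011]
force: [-0.3, -0.6, 0.9]
finger_gap: 0.796
gripper_force: 0.0
```

Run:
```python
from h import *
s=manip.sense();print(s['tcp_pos'],s['q'].round(2),s['qd'].round(2),s['t'])
g=tocup([.5755,-.2115,0])+[.014,0,.045]
plan(cup(g),ori(40,0,-1))
```

```text
[ 0.51807831 -0.20869285  0.13074437] [-0.84  0.59  2.17  1.89  0.49 -0.99] [ 0.   -0.01  0.    0.01  0.   -0.01] 1.65
travel [-0.0008, -0.0012, 0.1395] turn [0.0006, -0.0008, -0.001] rows 2.7 0.0
```

Emit:
apply_moves(claw=[0.6, 0.6, 0.6, 0.6, 0.6], travel=[[-0.001, -0.001, 0.04], [-0.001, -0.001, 0.08], [-0.001, -0.001, 0.115], [-0.001, -0.001, 0.1395], [-0.001, -0.001, 0.1395]], turn=[[0, 0, 0], [0, 0, 0], [0, 0, 0], [0, 0, 0], [0, 0, 0]])

```text
t: 2.07
tcp_pos: [0.5912, -0.2125, 0.0428]
tool_rot: [0.939, -0.03, 0.343, 0.011]
force: [-0.7, -0.4, 0.5]
finger_gap: 0.797
gripper_force: 0.0
```

Emit:
apply_moves(claw=[0.6, 0.2, 0, -0.3, -0.3], travel=[[0, 0, 0], [0, 0, 0], [0, 0, 0], [0, 0, 0], [0, 0, 0]], turn=[[0, 0, 0], [0, 0, 0], [0, 0, 0], [0, 0, 0], [0, 0, 0]])

```text
t: 2.48
tcp_pos: [0.5893, -0.2112, 0.0459]
tool_rot: [0.939, -0.03, 0.344, 0.011]
force: [-3.8, 0.4, 5.9]
finger_gap: 0.551
gripper_force: 41.2
```

Run:
```python
from h import *
s=manip.sense();print(s['tcp_pos'],s['q'].round(2),s['t'],s['finger_gap'],s['gripper_force'],s['force'])
g=tocup([.5755,-.2115,0])+[.014,0,.045]
plan(cup(g),ori(40,0,-1))
```

```text
[ 0.58927913 -0.21123996  0.04593059] [-0.72  0.81  2.04  2.17  0.49 -1.18] 2.4833 0.5507822804054607 41.189506558002904 [-3.82233053  0.43632037  5.91037526]
travel [-0.0005, 0.0014, 0.0011] turn [0.0004, -0.0011, -0.0007] rows 0.0 0.0
```

Run:
```python
from h import *
g=tocup([.5755,-.2115,0])+[.014,0,.046]
o=ori(40,0,-1);A=cup(g+[-.03,0,.07]);B=cup(np.array([-.075,-.03,.122]));Cc=cup(np.array([.062,-.03,.122]));D=cup(np.array([.062,-.03,.061]))
plan(A,o);plan(B,o,(A,o));plan(Cc,o,(B,o));plan(D,o,(Cc,o))
```

```text
travel [0.0282, 0.0014, -0.0909] turn [0.0004, -0.0011, -0.0007] rows 1.8 0.0
travel [-0.0074, -0.3168, -0.016] turn [0.0, 0.0, 0.0] rows 6.1 0.0
travel [0.1312, 0.0, 0.1101] turn [0.0, 0.0, 0.0] rows 3.3 0.0
travel [-0.049, 0.0, 0.0584] turn [0.0, 0.0, 0.0] rows 1.5 0.0
```

Emit:
apply_moves(claw=[-0.3, -0.3, -0.3, -0.3, -0.3], travel=[[0.008, 0, -0.01], [0.024, 0, -0.029], [0.028, 0.001, -0.06], [0.028, 0.001, -0.091], [0.028, 0.001, -0.091]], turn=[[0, 0, 0], [0, 0, 0], [0, 0, 0], [0, 0, 0], [0, 0, 0]])

```text
t: 2.9
tcp_pos: [0.5578, -0.2098, 0.117]
tool_rot: [0.939, -0.03, 0.343, 0.011]
force: [0.2, 0.6, -1.6]
finger_gap: 0.554
gripper_force: 42.0
```

Emit:
apply_moves(claw=[-0.3, -0.3, -0.3, -0.3, -0.3], travel=[[0, -0.03, 0], [-0.002, -0.07, -0.004], [-0.004, -0.11, -0.008], [-0.005, -0.15, -0.01], [-0.005, -0.16, -0.01]], turn=[[0, 0, 0], [0, 0, 0], [0, 0, 0], [0, 0, 0], [0, 0, 0]])

```text
t: 3.32
tcp_pos: [0.5577, -0.0773, 0.1171]
tool_rot: [0.94, -0.029, 0.341, 0.009]
force: [-0.4, -0.3, -3.5]
finger_gap: 0.553
gripper_force: 42.1
```

Run:
```python
from h import *
s=manip.sense();print(tocup(s['tcp_pos']),s['q'].round(2),s['t'],s['finger_gap'],s['gripper_force'],s['force'])
plan(cup(np.array([-.075,-.03,.122])),ori(40,0,-1))
a=snap('side','s2.png')
```

```text
[-0.07242734 -0.1505982   0.11708526] [-0.48  0.62  2.2   2.44  0.42 -1.25] 3.3167 0.55295318970809 42.13204161613248 [-0.38488913 -0.32941461 -3.4662771 ]
travel [0.0015, -0.1508, -0.0063] turn [-0.001, 0.0008, 0.0] rows 2.9 0.0
```

View pics/s2.png

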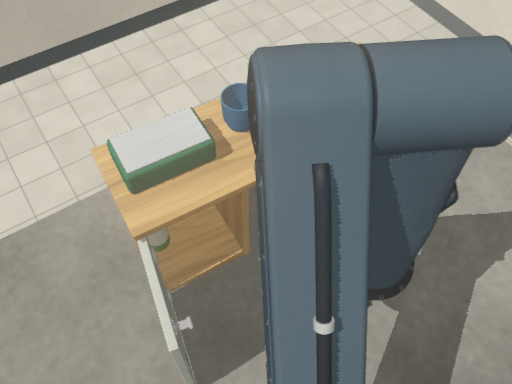

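The arm hides the jar in this view. The cupboard mouth is clear at (200,260), the bottle is at (158,240), and the door is at (165,310). The grip is held at about 42 N.

Emit:
apply_moves(claw=[-0.3, -0.3, -0.3, -0.3, -0.3], travel=[[0, -0.03, 0], [0, -0.07, -0.003], [0.0015, -0.11, -0.006], [0.0015, -0.14, -0.006], [0.0015, -0.151, -0.006]], turn=[[0, 0, 0], [0, 0, 0], [0, 0, 0], [0, 0, 0], [0, 0, 0]])

```text
t: 3.78
tcp_pos: [0.5653, 0.0413, 0.1223]
tool_rot: [0.939, -0.029, 0.342, 0.01]
force: [0.2, -0.3, -2.4]
finger_gap: 0.553
gripper_force: 42.2
```

Run:
```python
from h import *
s=manip.sense();print(tocup(s['tcp_pos']),s['q'].round(2),s['t'],s['finger_gap'],s['gripper_force'],s['force'])
plan(cup(np.array([.062,-.03,.122])),ori(40,0,-1))
a=snap('wrist','w2.png')
P=cloud(a); p=a['pixels'].astype(int); m=(p[...,0]>100)&(p[...,1]<60)&(p[...,2]<70)&(a['depth']>0)
q=P[m];q=q[q[:,2]>.1];print([tocup(x).round(3) for x in (np.percentile(q,5,axis=0),np.percentile(q,95,axis=0))])
```

```text
[-0.0721705 -0.0317454  0.1222739] [-0.16  0.61  2.19  2.96  0.36 -1.47] 3.7833 0.5528569369805563 42.22203333280049 [ 0.19830782 -0.33258121 -2.43818992]
travel [0.1282, -0.002, 0.1082] turn [-0.0004, -0.0003, 0.0] rows 3.2 0.0
[array([-0.098, -0.056,  0.142]), array([-0.094, -0.007,  0.182])]
```

View pics/w2.png

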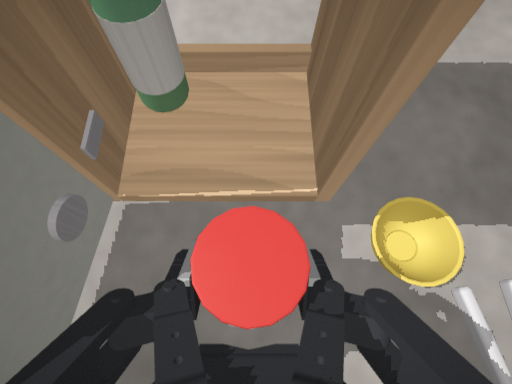

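The wrist view shows the jar held upright between the fingers, cap at (250,265). The cupboard floor ahead spans (120..315, 70..195), the bottle is at back left, (145,60), and the bowl is untouched at (417,242).

Emit:
apply_moves(claw=[-0.3, -0.3, -0.3, -0.3, -0.3], travel=[[0.025, -0.001, 0.021], [0.06, -0.002, 0.051], [0.095, -0.002, 0.08], [0.12, -0.002, 0.101], [0.128, -0.002, 0.108]], turn=[[0, 0, 0], [0, 0, 0], [0, 0, 0], [0, 0, 0], [0, 0, 0]])

```text
t: 4.25
tcp_pos: [0.7036, 0.0316, 0.1236]
tool_rot: [0.938, -0.03, 0.345, 0.011]
force: [-1.6, 9.0, 0.6]
finger_gap: 0.549
gripper_force: 44.5
```

Run:
```python
from h import *
s=manip.sense();print(tocup(s['tcp_pos']),s['q'].round(2),s['t'],s['finger_gap'],s['gripper_force'],s['force'])
plan(cup(np.array([.062,-.03,.066])),ori(40,0,-1))
```

```text
[ 0.0664671  -0.03281136  0.12360439] [-0.13  0.67  1.85  2.64  0.1  -1.12] 4.25 0.5488821808271547 44.54538146266714 [-1.55098475  9.00317938  0.55242067]
travel [-0.051, -0.0035, 0.0512] turn [-0.0, -0.0024, -0.0003] rows 1.4 0.1
```

Emit:
apply_moves(claw=[-0.3, -0.3, -0.3], travel=[[0, 0, 0], [-0.01, -0.0015, 0.01], [-0.02, -0.003, 0.02]], turn=[[0, 0, 0], [0, 0, 0], [0, 0, 0]])

```text
t: 4.5
tcp_pos: [0.6985, 0.0328, 0.1001]
tool_rot: [0.939, -0.031, 0.343, 0.011]
force: [0.4, -0.3, -1.5]
finger_gap: 0.546
gripper_force: 44.6
```

Run:
```python
from h import *
s=manip.sense();print(tocup(s['tcp_pos']),s['q'].round(2),s['t'],s['finger_gap'],s['gripper_force'],s['force'])
plan(cup(np.array([.062,-.03,.064])),ori(40,0,-1))
```

```text
[ 0.06127724 -0.03193284  0.10005185] [-0.13  0.71  1.87  2.85  0.14 -1.33] 4.5 0.5464513897072787 44.554579557152465 [ 0.35669379 -0.33343341 -1.52997135]
travel [-0.0284, -0.0024, 0.035] turn [0.0007, -0.001, -0.0009] rows 0.9 0.0
```

Emit:
apply_moves(claw=[-0.3, -0.3, -0.3, -0.3], travel=[[-0.01, -0.001, 0.012], [-0.02, -0.002, 0.024], [-0.0284, -0.002, 0.035], [-0.0284, -0.002, 0.035]], turn=[[0, 0, 0], [0, 0, 0], [0, 0, 0], [0, 0, 0]])

```text
t: 4.83
tcp_pos: [0.6984, 0.0349, 0.0621]
tool_rot: [0.939, -0.031, 0.342, 0.011]
force: [-0.8, -0.5, -2.4]
finger_gap: 0.55
gripper_force: 44.2
```

Emit:
apply_moves(claw=[-0.3, -0.3, -0.3, -0.3], travel=[[-0.0008, 0, 0.001], [-0.0016, 0, 0.002], [-0.002, 0, 0.0024], [-0.002, 0, 0.0024]], turn=[[0, 0, 0], [0, 0, 0], [0, 0, 0], [0, 0, 0]])

```text
t: 5.17
tcp_pos: [0.6984, 0.0357, 0.0618]
tool_rot: [0.939, -0.03, 0.343, 0.011]
force: [-0.8, -0.3, -2.0]
finger_gap: 0.553
gripper_force: 44.1
```

Run:
```python
from h import *
s=manip.sense();print(tocup(s['tcp_pos']),s['q'].round(2),s['t'],s['finger_gap'],s['gripper_force'],s['force'])
```

```text
[ 0.06102232 -0.02908085  0.06180674] [-0.13  0.79  1.87  2.96  0.22 -1.44] 5.1667 0.5529081822753777 44.13566269911826 [-0.83732664 -0.25650213 -1.98974633]
```

Emit:
apply_moves(claw=[-0.3, -0.3, -0.3], travel=[[-0.0008, 0, 0.001], [-0.0008, 0, 0.001], [-0.0008, 0, 0.001]], turn=[[0, 0, 0], [0, 0, 0], [0, 0, 0]])

```text
t: 5.42
tcp_pos: [0.6989, 0.0359, 0.0616]
tool_rot: [0.938, -0.03, 0.344, 0.011]
force: [-1.1, -1.8, 2.6]
finger_gap: 0.548
gripper_force: 44.4
```

Emit:
apply_moves(claw=[-0.3, -0.3, -0.3], travel=[[-0.0008, 0, 0.001], [-0.0008, 0, 0.001], [-0.0008, 0, 0.001]], turn=[[0, 0, 0], [0, 0, 0], [0, 0, 0]])

```text
t: 5.67
tcp_pos: [0.6992, 0.0359, 0.0616]
tool_rot: [0.938, -0.03, 0.345, 0.011]
force: [-4.3, -0.9, 7.1]
finger_gap: 0.551
gripper_force: 45.0
```

Emit:
apply_moves(claw=[-0.3, 0.12, 0.16, 0.3, 0.45], travel=[[0.0008, 0, -0.001], [0.0008, 0, -0.001], [0.0008, 0, -0.001], [0.0008, 0, -0.001], [0.0008, 0, -0.001]], turn=[[0, 0, 0], [0, 0, 0], [0, 0, 0], [0, 0, 0], [0, 0, 0]])

```text
t: 6.08
tcp_pos: [0.6985, 0.0361, 0.0605]
tool_rot: [0.939, -0.03, 0.343, 0.01]
force: [-0.2, -0.2, 0.1]
finger_gap: 0.727
gripper_force: 0.0
```

Emit:
apply_moves(claw=[0.6, 0.6, 0.6], travel=[[0, 0, 0], [0, 0, 0], [0, 0, 0]], turn=[[0, 0, 0], [0, 0, 0], [0, 0, 0]])

```text
t: 6.33
tcp_pos: [0.6984, 0.036, 0.0605]
tool_rot: [0.939, -0.03, 0.343, 0.011]
force: [1.2, 0.2, -0.6]
finger_gap: 0.805
gripper_force: 0.0
```

Run:
```python
from h import *
s=manip.sense();print(tocup(s['tcp_pos']),s['q'].round(2),s['t'],s['finger_gap'],s['gripper_force'],s['force'])
```

```text
[ 0.06101322 -0.02875972  0.06049765] [-0.13  0.79  1.87  2.96  0.22 -1.44] 6.3333 0.8045211806745797 0.0 [ 1.18719404  0.17230606 -0.5532465 ]
```

Released. Withdraw straight back along the tool axis.

Emit:
apply_moves(claw=[0.6, 0.6, 0.6, 0.6, 0.6], travel=[[0, 0, -0.03], [0, 0, -0.07], [0, 0, -0.12], [0, 0, -0.165], [0, 0, -0.2]], turn=[[0, 0, 0], [0, 0, 0], [0, 0, 0], [0, 0, 0], [0, 0, 0]])

```text
t: 6.75
tcp_pos: [0.5935, 0.0426, 0.1841]
tool_rot: [0.939, -0.03, 0.343, 0.011]
force: [0.0, 0.6, 1.1]
finger_gap: 0.801
gripper_force: 0.0
```

Run:
```python
from h import *
a=snap('wrist','w3.png')
s=manip.sense();print(tocup(s['tcp_pos']),s['q'].round(2),s['t'],s['finger_gap'],s['gripper_force'],s['force'])
P=cloud(a); p=a['pixels'].astype(int); m=(p[...,0]>100)&(p[...,1]<60)&(p[...,2]<70)&(a['depth']>0)
q=tocup(P[m].reshape(-1,3));q=q[q[:,2]>.09];print(np.percentile(q,[3,50,97],axis=0).round(3))
o=ori(35,0,-1)
plan(cup(np.array([-.17,.0,.36])),o)
plan(cup(np.array([-.21,.21,.38])),o,(cup(np.array([-.17,0,.36])),o))
```

```text
[-0.04621653 -0.02811956  0.18701425] [-0.14  0.46  2.08  2.67  0.11 -1.16] 6.8 0.8026434359392421 0.0 [-2.35657063  0.3203575   1.34369981]
[[ 0.027 -0.046  0.111]
 [ 0.044 -0.028  0.121]
 [ 0.064 -0.011  0.122]]
travel [0.0215, -0.0351, -0.265] turn [0.0001, -0.0291, -0.0005] rows 5.1 0.7
travel [-0.0266, -0.2625, -0.0492] turn [0.0, 0.0, 0.0] rows 5.1 0.0
```

View pics/w3.png

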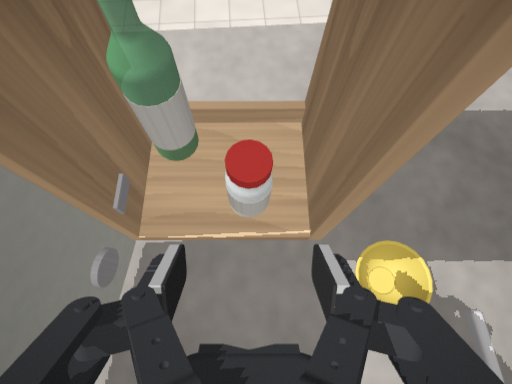

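The jar stands upright on the cupboard floor, cap at (249,163), measured at about x 0.046, y -0.028. The bottle and bowl are undisturbed. Next: up and over to the door's outer side.

Emit:
apply_moves(claw=[-1, -1, -1, -1, -1], travel=[[0.0215, -0.035, -0.265], [0.0215, -0.035, -0.265], [0.0215, -0.035, -0.265], [0.0215, -0.035, -0.265], [0.0215, -0.035, -0.265]], turn=[[0, -0.029, 0], [0, -0.029, 0], [0, -0.029, 0], [0, -0.029, 0], [0, -0.029, 0]])

```text
t: 7.22
tcp_pos: [0.5932, 0.0735, 0.2018]
tool_rot: [0.94, -0.016, 0.339, -0.03]
force: [-0.0, 0.2, 0.9]
finger_gap: 0.087
gripper_force: 0.0
```

Run:
```python
from h import *
s=manip.sense();print(tocup(s['tcp_pos']),s['q'].round(2),s['t'],s['finger_gap'])
o=ori(35,0,-1)
plan(cup(np.array([-.21,.1,.38])),o)
plan(cup(np.array([-.21,.21,.38])),o)
```

```text
[-0.04636015  0.0021662   0.20178765] [-0.13  0.43  2.06  1.77  0.13 -0.25] 7.2167 0.08710407217755567
travel [-0.0164, -0.1478, -0.2904] turn [-0.0275, -0.0251, 0.0002] rows 6.3 0.9
travel [-0.0168, -0.2848, -0.2785] turn [-0.0275, -0.0251, 0.0002] rows 7.6 0.9
```

Emit:
apply_moves(claw=[-1, -1, -1, -1, -1], travel=[[0, 0, -0.05], [0, 0, -0.1], [0, 0, -0.15], [0, 0, -0.2], [-0.01, 0, -0.24]], turn=[[0, 0, 0], [0, -0.02, 0], [-0.01, -0.06, 0], [-0.0275, -0.1, 0], [-0.0275, -0.1, 0]])

```text
t: 7.63
tcp_pos: [0.5717, 0.0976, 0.2452]
tool_rot: [0.946, -0.0, 0.317, -0.063]
force: [-0.1, 0.5, -0.3]
finger_gap: 0.002
gripper_force: 0.0
```

Run:
```python
from h import *
s=manip.sense();print(tocup(s['tcp_pos']),s['q'].round(2),s['t'],s['finger_gap'])
for t in(20,35):
  o=ori(t,0,-1)
  plan(cup(np.array([-.21,.1,.38])),o)
  plan(cup(np.array([-.21,.21,.38])),o)
```

```text
[-0.06929627  0.02479495  0.24515534] [-0.13  0.31  2.03  0.86  0.26  0.66] 7.6333 0.0018021789155488973
travel [-0.0387, -0.1309, -0.2226] turn [-0.0493, -0.0932, 0.0104] rows 5.0 2.7
travel [-0.0374, -0.2667, -0.2011] turn [-0.0493, -0.0932, 0.0104] rows 6.4 2.7
travel [-0.0387, -0.1309, -0.2226] turn [-0.05, -0.0101, 0.0039] rows 5.0 1.3
travel [-0.0374, -0.2667, -0.2011] turn [-0.05, -0.0101, 0.0039] rows 6.4 1.3
```

Emit:
apply_moves(claw=[-1, -1, -1, -1, -1], travel=[[-0.0387, -0.131, -0.2226], [-0.0387, -0.131, -0.2226], [-0.0387, -0.131, -0.2226], [-0.0387, -0.131, -0.2226], [-0.0387, -0.131, -0.2226]], turn=[[-0.0493, -0.093, 0.01], [-0.0493, -0.093, 0.01], [-0.0493, -0.093, 0.01], [-0.0493, -0.093, 0.01], [-0.0493, -0.093, 0.01]])

```text
t: 8.05
tcp_pos: [0.516, 0.1522, 0.2961]
tool_rot: [0.976, -0.008, 0.214, -0.038]
force: [0.1, 1.3, -0.7]
finger_gap: -0.003
gripper_force: 0.0
```

Run:
```python
from h import *
s=manip.sense();print(tocup(s['tcp_pos']),s['q'].round(2),s['t'],s['finger_gap'])
for t in(20,35):
  o=ori(t,0,-1)
  plan(cup(np.array([-.20,.1,.38])),o)
  plan(cup(np.array([-.20,.21,.38])),o)
```

```text
[-0.1282686   0.07586085  0.29610855] [0.05 0.19 1.88 0.08 0.64 1.58] 8.05 -0.0034239567491787877
travel [-0.0369, -0.0439, -0.1291] turn [-0.0307, -0.0257, 0.009] rows 2.7 1.0
travel [-0.0336, -0.1807, -0.1157] turn [-0.0307, -0.0257, 0.009] rows 4.2 1.0
travel [-0.0369, -0.0439, -0.1291] turn [-0.0317, 0.0576, 0.0049] rows 2.7 1.7
travel [-0.0336, -0.1807, -0.1157] turn [-0.0317, 0.0576, 0.0049] rows 4.2 1.7
```

Emit:
apply_moves(claw=[-1, -1, -1, -1, -1], travel=[[-0.02, -0.01, -0.05], [-0.037, -0.02, -0.1], [-0.037, -0.044, -0.129], [-0.035, -0.08, -0.129], [-0.034, -0.13, -0.12]], turn=[[-0.03, -0.0257, 0.009], [-0.03, -0.0257, 0.009], [-0.03, -0.0257, 0.009], [-0.03, -0.0257, 0.009], [-0.03, -0.0257, 0.009]])

```text
t: 8.47
tcp_pos: [0.4515, 0.2506, 0.3845]
tool_rot: [0.983, -0.03, 0.18, 0.002]
force: [1.4, -0.9, -0.8]
finger_gap: 0.002
gripper_force: 0.0
```

Run:
```python
from h import *
s=manip.sense();print(tocup(s['tcp_pos']),s['q'].round(2),s['t'],s['finger_gap'])
o=ori(20,0,-1)
plan(cup(np.array([-.19,.19,.375])),o)
plan(cup(np.array([-.19,.19,.298])),o,(cup(np.array([-.19,.19,.375])),o))
H=np.array([-.008,.107]);z=.298;b=cup(np.array([-.19,.19,.298]))
th0=None
for th in [1.85,1.72,1.6,1.5,1.4,1.3,1.2,1.1,1.0,.9,.8,.7,.6,.5,.42,.36,.3]:
    e=np.array([-np.sin(th),-np.cos(th)]);n=np.array([-np.cos(th),np.sin(th)])
    q=H+.175*e+(.008+.0145*abs(n[1])+.012*abs(n[0]))*n
    d=o.inv().apply(cup(np.array([*q,z]))-b)/.8
    print(th,q.round(3),d.round(4).tolist())
```

```text
[-0.19880194  0.17009312  0.38452812] [ 0.37  0.1   1.69 -0.17  1.02  2.07] 8.4667 0.001625592276136792
travel [0.0061, -0.0248, 0.0152] turn [-0.0024, -0.0038, -0.0] rows 0.6 0.1
travel [-0.0329, 0.0, 0.0904] turn [0.0, 0.0, 0.0] rows 1.8 0.0
1.85 [-0.169  0.179] [0.0244, 0.0131, 0.0089]
1.72 [-0.177  0.157] [0.0147, 0.0414, 0.0054]
1.6 [-0.182  0.135] [0.0091, 0.0688, 0.0033]
1.5 [-0.184  0.118] [0.0068, 0.0902, 0.0025]
1.4 [-0.185  0.101] [0.0064, 0.111, 0.0023]
1.3 [-0.183  0.084] [0.0078, 0.1319, 0.0028]
1.2 [-0.18   0.068] [0.0112, 0.1529, 0.0041]
1.1 [-0.176  0.051] [0.0165, 0.1736, 0.006]
1.0 [-0.17   0.035] [0.0239, 0.1939, 0.0087]
0.9 [-0.162  0.019] [0.0332, 0.2135, 0.0121]
0.8 [-0.152  0.004] [0.0444, 0.2322, 0.0162]
0.7 [-0.141 -0.01 ] [0.0575, 0.2497, 0.0209]
0.6 [-0.128 -0.023] [0.0724, 0.2659, 0.0264]
0.5 [-0.114 -0.034] [0.089, 0.2804, 0.0324]
0.42 [-0.102 -0.043] [0.1033, 0.2908, 0.0376]
0.36 [-0.092 -0.048] [0.1146, 0.2978, 0.0417]
0.3 [-0.082 -0.053] [0.1264, 0.304, 0.046]
```

Emit:
apply_moves(claw=[-1, -1, -1, -1, -1], travel=[[0.006, -0.025, 0.015], [0.006, -0.025, 0.015], [-0.01, -0.025, 0.06], [-0.027, -0.025, 0.106], [-0.027, -0.025, 0.106]], turn=[[-0.002, -0.004, 0], [-0.002, -0.004, 0], [-0.002, -0.004, 0], [-0.002, -0.004, 0], [-0.002, -0.004, 0]])

```text
t: 8.88
tcp_pos: [0.456, 0.2674, 0.2854]
tool_rot: [0.986, -0.029, 0.161, 0.009]
force: [-0.9, -0.1, -1.3]
finger_gap: 0.003
gripper_force: 0.0
```

Run:
```python
from h import *
s=manip.sense();print(tocup(s['tcp_pos']),s['q'].round(2),s['t'],s['force'])
snap('top','t4.png')
```

```text
[-0.19528793  0.18713258  0.28538781] [ 0.4   0.24  1.79 -0.21  0.83  2.15] 8.8833 [-0.88172346 -0.10302948 -1.33308321]
```

View pics/t4.png

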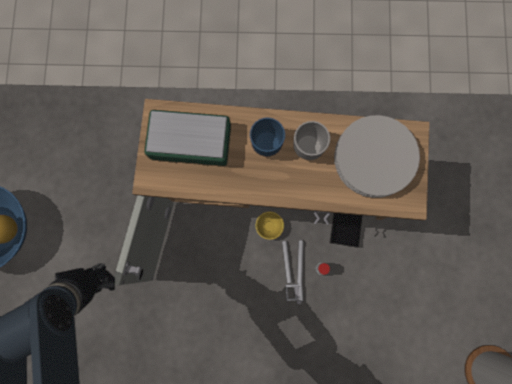

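The top view shows the closed fingertips at about (108,280), just outside the door's outer face; the door's free end is at (122,270). The bystanders are unmoved.

```bash
cat >> h.py <<'E'
def swing(ths,z=.298,tilt=20,r=.175,ex=.0):
    s=manip.sense();p0=s['tcp_pos'];o0=R.from_quat(s['tool_rot']);o=ori(tilt,0,-1)
    print('cup',tocup(p0).round(3),'q',s['q'].round(2),'F',s['force'].round(1),'t',s['t'],'turn',((o0.inv()*o).as_rotvec()/np.pi).round(3).tolist())
    for th in ths:
        e=np.array([-np.sin(th),-np.cos(th)]);n=np.array([-np.cos(th),np.sin(th)])
        q=np.array([-.008,.107])+r*e+(.008+ex+.0145*abs(n[1])+.012*abs(n[0]))*n
        print(th,q.round(3),(o0.inv().apply(cup(np.array([*q,z]))-p0)/.8).round(3).tolist())
E
python3 -c "
from h import *
swing([1.72,1.6,1.5,1.4,1.3])"
```

```text
cup [-0.193  0.188  0.289] q [ 0.4   0.24  1.79 -0.21  0.83  2.15] F [ 0.1 -0.7  0.6] t 8.9333 turn [0.002, 0.006, 0.001]
1.72 [-0.177  0.157] [0.022, 0.039, -0.004]
1.6 [-0.182  0.135] [0.016, 0.067, -0.006]
1.5 [-0.184  0.118] [0.014, 0.088, -0.006]
1.4 [-0.185  0.101] [0.013, 0.109, -0.007]
1.3 [-0.183  0.084] [0.014, 0.13, -0.006]
```

Emit:
apply_moves(claw=[-1, -1, -1, -1, -1], travel=[[0.022, 0.03, -0.004], [0.018, 0.05, -0.006], [0.016, 0.07, -0.006], [0.014, 0.09, -0.006], [0.013, 0.109, -0.007]], turn=[[0.002, 0.006, 0], [0.002, 0.006, 0], [0.002, 0.006, 0], [0.002, 0.006, 0], [0.002, 0.006, 0]])

```text
t: 9.35
tcp_pos: [0.4662, 0.182, 0.3055]
tool_rot: [0.983, -0.029, 0.182, 0.002]
force: [1.5, 1.8, 0.3]
finger_gap: -0.003
gripper_force: 0.6
```

```bash
python3 -c "
from h import *
swing([1.3,1.2,1.1,1.0,.9,.8,.7])"
```

```text
cup [-0.18   0.103  0.306] q [ 0.2   0.15  1.87 -0.12  0.77  1.9 ] F [1.5 1.8 0.3] t 9.35 turn [-0.002, -0.005, 0.001]
1.3 [-0.183  0.084] [-0.008, 0.023, 0.007]
1.2 [-0.18   0.068] [-0.004, 0.044, 0.008]
1.1 [-0.176  0.051] [0.001, 0.064, 0.01]
1.0 [-0.17   0.035] [0.008, 0.085, 0.013]
0.9 [-0.162  0.019] [0.018, 0.104, 0.016]
0.8 [-0.152  0.004] [0.029, 0.123, 0.02]
0.7 [-0.141 -0.01 ] [0.042, 0.141, 0.025]
```

Emit:
apply_moves(claw=[-1, -1, -1, -1, -1], travel=[[-0.01, 0.023, 0.014], [-0.007, 0.044, 0.017], [-0.002, 0.064, 0.019], [0.005, 0.085, 0.022], [0.015, 0.104, 0.025]], turn=[[-0.002, -0.005, 0], [-0.002, -0.005, 0], [-0.002, -0.005, 0], [-0.002, -0.005, 0], [-0.002, -0.005, 0]])

```text
t: 9.77
tcp_pos: [0.4789, 0.0976, 0.2901]
tool_rot: [0.984, -0.03, 0.173, 0.005]
force: [0.8, 0.9, -1.0]
finger_gap: 0.001
gripper_force: 0.6
```

```bash
python3 -c "
from h import *
swing([.9,.8,.7,.6,.5,.42,.36],z=.294)
s=snap('top');P=tocup(cloud(s).reshape(-1,3));p=s['pixels'].reshape(-1,3)
m=(abs(P[:,2]-.32)<.005)&(p.min(1)>85)&(P[:,0]<-.03)&(P[:,1]<.3)&(P[:,1]>-.15);q=P[m];print(len(q),cv2.boxPoints(cv2.minAreaRect(q[:,:2].astype(np.float32))).round(3).tolist())"
```

```text
cup [-0.162  0.019  0.29 ] q [-0.02  0.15  1.92 -0.02  0.73  1.63] F [ 0.8  0.9 -1. ] t 9.7667 turn [-0.0, 0.0, 0.001]
0.9 [-0.162  0.019] [0.002, -0.0, -0.005]
0.8 [-0.152  0.004] [0.013, 0.018, -0.0]
0.7 [-0.141 -0.01 ] [0.026, 0.036, 0.004]
0.6 [-0.128 -0.023] [0.041, 0.052, 0.01]
0.5 [-0.114 -0.034] [0.057, 0.067, 0.016]
0.42 [-0.102 -0.043] [0.072, 0.077, 0.021]
0.36 [-0.092 -0.048] [0.083, 0.084, 0.025]
581 [[-0.17499999701976776, -0.00800000037997961], [-0.164000004529953, -0.02199999988079071], [-0.02500000037252903, 0.0860000029206276], [-0.035999998450279236, 0.10000000149011612]]
```

Emit:
apply_moves(claw=[-1, -1, -1, -1, -1], travel=[[0.013, 0.018, 0], [0.026, 0.036, 0.004], [0.041, 0.052, 0.01], [0.057, 0.067, 0.016], [0.068, 0.075, 0.02]], turn=[[0, 0, 0], [0, 0, 0], [0, 0, 0], [0, 0, 0], [0, 0, 0]])

```text
t: 10.23
tcp_pos: [0.5328, 0.0339, 0.2934]
tool_rot: [0.984, -0.03, 0.174, 0.006]
force: [-0.6, 1.3, 0.9]
finger_gap: -0.001
gripper_force: 0.5
```

```bash
python3 -c "
from h import *
swing([.4,.36,.32,.3],z=.294)
s=manip.sense();plan(cup(tocup(s['tcp_pos'])+[-.06,0,0]),ori(30,0,-1));plan(cup(np.array([-.13,-.06,.15])),ori(30,0,-1))
"
```

```text
cup [-0.104 -0.041  0.293] q [-0.17  0.21  1.83  0.05  0.76  1.44] F [-0.6  1.3  0.9] t 10.2333 turn [0.0, -0.0, 0.0]
0.4 [-0.099 -0.045] [0.006, 0.004, 0.001]
0.36 [-0.092 -0.048] [0.014, 0.009, 0.004]
0.32 [-0.086 -0.052] [0.022, 0.013, 0.007]
0.3 [-0.082 -0.053] [0.026, 0.015, 0.009]
travel [-0.0705, -0.0001, -0.0257] turn [0.0003, 0.0555, 0.0005] rows 1.4 1.4
travel [-0.0918, 0.0233, 0.1573] turn [0.0003, 0.0555, 0.0005] rows 3.5 1.4
```

Emit:
apply_moves(claw=[-1, -1, -1, -1, -1], travel=[[0.012, 0.007, 0.003], [0.023, 0.014, 0.008], [0.028, 0.016, 0.01], [-0.03, 0.01, -0.015], [-0.07, 0, -0.026]], turn=[[0, 0, 0], [0, 0, 0], [0, 0, 0], [0, 0, 0], [0, 0, 0]])

```text
t: 10.65
tcp_pos: [0.4744, 0.0375, 0.2919]
tool_rot: [0.985, -0.03, 0.172, 0.006]
force: [-0.4, -0.1, -0.6]
finger_gap: 0.0
gripper_force: 0.0
```

```bash
python3 -c "
from h import *
s=snap('top');P=tocup(cloud(s).reshape(-1,3));p=s['pixels'].reshape(-1,3)
m=(abs(P[:,2]-.32)<.005)&(p.min(1)>85)&(P[:,0]<-.03)&(P[:,1]<.3)&(P[:,1]>-.15);q=P[m];print(len(q),cv2.boxPoints(cv2.minAreaRect(q[:,:2].astype(np.float32))).round(3).tolist())
swing([.5],z=.15,tilt=25)
plan(cup(np.array([-.14,-.06,.15])),ori(25,0,-1))
"
```

```text
485 [[-0.08299999684095383, -0.10199999809265137], [-0.06499999761581421, -0.10700000077486038], [-0.017999999225139618, 0.04399999976158142], [-0.03500000014901161, 0.05000000074505806]]
cup [-0.178 -0.038  0.286] q [-0.18  0.11  1.97  0.06  0.74  1.41] F [-11.6   2.9  -4.7] t 10.7 turn [-0.001, 0.035, 0.001]
0.5 [-0.114 -0.034] [0.021, -0.004, 0.187]
travel [-0.0094, 0.0282, 0.1767] turn [-0.0008, 0.0351, 0.0009] rows 3.4 0.9
```

Emit:
apply_moves(claw=[-1, -1, -1, -1, -1], travel=[[-0.01, 0.028, 0.04], [-0.0094, 0.028, 0.09], [-0.0094, 0.028, 0.14], [-0.0094, 0.028, 0.177], [-0.0094, 0.028, 0.177]], turn=[[0, 0.035, 0], [0, 0.035, 0], [0, 0.035, 0], [0, 0.035, 0], [0, 0.035, 0]])

```text
t: 11.12
tcp_pos: [0.5105, 0.0137, 0.1479]
tool_rot: [0.975, -0.03, 0.218, 0.006]
force: [-1.3, 0.7, -0.3]
finger_gap: -0.002
gripper_force: 0.0
```

```bash
python3 -c "
from h import *
swing([.3,.25,.2,.15,.1,.07,.05,.02,0],z=.142,tilt=25,r=.17)
s=manip.sense();print(s['qd'].round(2))
"
```

```text
cup [-0.125 -0.063  0.148] q [-0.24  0.44  2.12  0.49  0.16  0.93] F [-1.3  0.7 -0.3] t 11.1167 turn [-0.001, -0.001, -0.0]
0.3 [-0.081 -0.048] [0.047, -0.018, 0.03]
0.25 [-0.073 -0.052] [0.056, -0.013, 0.035]
0.2 [-0.064 -0.055] [0.066, -0.009, 0.039]
0.15 [-0.055 -0.058] [0.076, -0.006, 0.044]
0.1 [-0.046 -0.06 ] [0.086, -0.003, 0.049]
0.07 [-0.041 -0.061] [0.092, -0.002, 0.052]
0.05 [-0.037 -0.062] [0.096, -0.001, 0.054]
0.02 [-0.032 -0.063] [0.103, -0.0, 0.057]
0 [-0.028 -0.063] [0.107, 0.0, 0.058]
[ 0.01 -0.18 -0.01 -0.22  0.11  0.23]
```

Emit:
apply_moves(claw=[-1, -1, -1, -1, -1], travel=[[0.02, 0, 0.012], [0.04, 0, 0.022], [0.055, 0, 0.032], [0.066, -0.001, 0.037], [0.072, -0.001, 0.04]], turn=[[0, -0.028, 0], [0, -0.028, 0], [0, -0.028, 0], [0, -0.028, 0], [0, -0.028, 0]])

```text
t: 11.53
tcp_pos: [0.5789, 0.0103, 0.1546]
tool_rot: [0.982, -0.029, 0.184, 0.007]
force: [-1.4, 0.4, -0.1]
finger_gap: -0.003
gripper_force: 0.3
```

```bash
python3 -c "
from h import *
swing([.2,.15,.1,.07,.05,.02,0],z=.142,tilt=20,r=.17)
s=manip.sense();print(s['qd'].round(2))
"
```

```text
cup [-0.057 -0.062  0.155] q [-0.2   0.48  1.9   0.13  0.39  1.32] F [-1.4  0.4 -0.1] t 11.5333 turn [0.0, -0.007, 0.001]
0.2 [-0.064 -0.055] [-0.014, -0.008, 0.011]
0.15 [-0.055 -0.058] [-0.004, -0.005, 0.015]
0.1 [-0.046 -0.06 ] [0.006, -0.002, 0.019]
0.07 [-0.041 -0.061] [0.013, -0.001, 0.022]
0.05 [-0.037 -0.062] [0.017, -0.0, 0.024]
0.02 [-0.032 -0.063] [0.023, 0.001, 0.026]
0 [-0.028 -0.063] [0.028, 0.001, 0.028]
[ 0.02  0.06 -0.1  -0.02  0.08  0.04]
```

Emit:
apply_moves(claw=[-1, -1, -1, -1, -1], travel=[[0.004, 0, 0.003], [0.008, 0, 0.005], [0.011, 0, 0.007], [0.014, 0, 0.009], [0.016, 0, 0.01]], turn=[[0, 0, 0], [0, 0, 0], [0, 0, 0], [0, 0, 0], [0, 0, 0]])

```text
t: 11.95
tcp_pos: [0.5921, 0.0093, 0.1494]
tool_rot: [0.983, -0.03, 0.182, 0.006]
force: [0.9, 0.2, 0.5]
finger_gap: 0.002
gripper_force: 0.3
```

Emit:
apply_moves(claw=[-1, -1, -1, -1], travel=[[0.002, 0, 0.001], [0.0035, 0, 0.0015], [0.005, 0, 0.002], [0.005, 0, 0.002]], turn=[[0, 0, 0], [0, 0, 0], [0, 0, 0], [0, 0, 0]])

```text
t: 12.28
tcp_pos: [0.5968, 0.009, 0.1493]
tool_rot: [0.983, -0.03, 0.182, 0.006]
force: [-0.5, -0.4, -0.2]
finger_gap: -0.001
gripper_force: 0.1
```

```bash
python3 -c "
from h import *
swing([.1,.07,.05,.02,0],z=.155,tilt=20,r=.17)
"
```

```text
cup [-0.039 -0.062  0.149] q [-0.2   0.51  1.86  0.12  0.41  1.33] F [-0.5 -0.4 -0.2] t 12.2833 turn [0.0, -0.006, 0.001]
0.1 [-0.046 -0.06 ] [-0.006, -0.002, -0.01]
0.07 [-0.041 -0.061] [0.0, -0.001, -0.008]
0.05 [-0.037 -0.062] [0.004, -0.0, -0.006]
0.02 [-0.032 -0.063] [0.011, 0.001, -0.003]
0 [-0.028 -0.063] [0.015, 0.001, -0.002]
```

Creep on in small steps, watching for the roller's resistance.

Emit:
apply_moves(claw=[-1, -1, -1, -1], travel=[[0.002, 0, 0.001], [0.004, 0, 0.0015], [0.005, 0, 0.002], [0.005, 0, 0.002]], turn=[[0, 0, 0], [0, 0, 0], [0, 0, 0], [0, 0, 0]])

```text
t: 12.62
tcp_pos: [0.5981, 0.0093, 0.1484]
tool_rot: [0.983, -0.029, 0.179, 0.006]
force: [-6.3, -0.8, 3.8]
finger_gap: -0.001
gripper_force: 3.5
```

Emit:
apply_moves(claw=[-1, -1, -1, -1], travel=[[0.0012, 0, 0.0004], [0.0024, 0, 0.0008], [0.0035, 0, 0.0012], [0.0035, 0, 0.0012]], turn=[[0, 0, 0], [0, 0, 0], [0, 0, 0], [0, 0, 0]])

```text
t: 12.95
tcp_pos: [0.5993, 0.0093, 0.148]
tool_rot: [0.984, -0.029, 0.178, 0.005]
force: [-10.3, -2.0, 5.6]
finger_gap: 0.003
gripper_force: 5.2
```

Emit:
apply_moves(claw=[-1, -1, -1, -1], travel=[[0.0012, 0, 0.0004], [0.0024, 0, 0.0008], [0.0035, 0, 0.0012], [0.0035, 0, 0.0012]], turn=[[0, 0, 0], [0, 0, 0], [0, 0, 0], [0, 0, 0]])

```text
t: 13.28
tcp_pos: [0.6041, 0.0086, 0.1482]
tool_rot: [0.983, -0.029, 0.179, 0.006]
force: [-4.4, -2.4, -1.0]
finger_gap: 0.003
gripper_force: 2.1
```

Emit:
apply_moves(claw=[-1, -1, -1, -1], travel=[[0.0012, 0, 0.0004], [0.0024, 0, 0.0008], [0.003, 0, 0.001], [0.003, 0, 0.001]], turn=[[0, 0, 0], [0, 0, 0], [0, 0, 0], [0, 0, 0]])

```text
t: 13.62
tcp_pos: [0.6097, 0.0083, 0.1497]
tool_rot: [0.983, -0.029, 0.182, 0.006]
force: [-2.1, 0.5, -0.6]
finger_gap: -0.0
gripper_force: 0.8
```

The force peaked at 12 N and then fell away, so the door has ridden over the catch. Back off and check.

Emit:
apply_moves(claw=[-1, -1, -1, -1, -1], travel=[[-0.02, 0, -0.007], [-0.06, 0, -0.02], [-0.11, 0, -0.04], [-0.16, 0, -0.058], [-0.2, 0, -0.07]], turn=[[0, 0, 0], [0, 0, 0], [0, 0, 0], [0, 0, 0], [0, 0, 0]])

```text
t: 14.03
tcp_pos: [0.439, 0.0186, 0.1453]
tool_rot: [0.983, -0.029, 0.183, 0.007]
force: [-0.0, 0.7, -0.4]
finger_gap: 0.0
gripper_force: 0.0
```

Run:
```python
from h import *
s=manip.sense();print(tocup(s['tcp_pos']),s['t'],s['force'])
w=snap('wrist');t=snap('side')
for a in(w,t):
    P=tocup(cloud(a).reshape(-1,3));p=a['pixels'].reshape(-1,3).astype(int)
    m=(P[:,2]>.06)&(P[:,2]<.29)&(P[:,0]>-.08)&(P[:,0]<.03)&(abs(P[:,1])<.11)&(np.ptp(p,axis=1)<40)&(p.min(1)>60)
    q=P[m];print(len(q))
    if len(q)>50:
        A=np.c_[q[:,1],q[:,2],np.ones(len(q))];c=np.linalg.lstsq(A,q[:,0],rcond=None)[0];print('slope',c,np.median(q[:,0]))
cv2.imwrite('pics/f.png',np.hstack([w['pixels'],t['pixels']])[:,:,::-1][:,::1]) 
im=cv2.imread('pics/f.png');cv2.imwrite('pics/f.png',cv2.resize(im,(800,300)))
```

```text
[-0.19681442 -0.0622802   0.14531528] 14.0333 [-0.0061767   0.71806588 -0.40402948]
4264
slope [ 0.00020546  0.0010956  -0.01648734] -0.016336904930820382
2520
slope [ 0.01385831  0.00137243 -0.01859052] -0.017467463729261896
```

View pics/f.png

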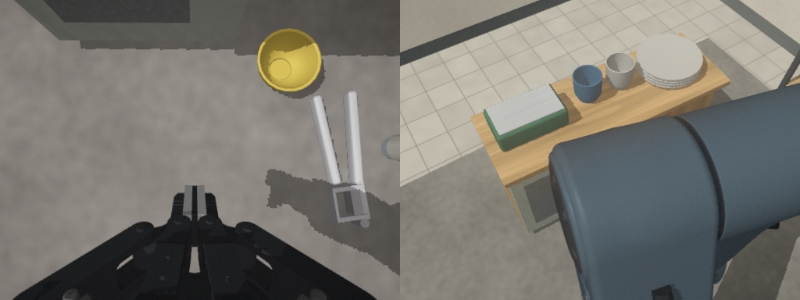

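In the wrist view the shut door (top left) lies flush: slope 0.0002 rad, face at x = -16 mm. The side view shows it shut too, and the bowl at (290,60) and the press at (340,150) are in place.

```bash
python3 -c "
from station import manip
print(manip.sign_off())"
```

```text
the job is handed in; nothing more can be done
None
```

The jar was set down upright on the cupboard floor, the door was pushed shut over its catch with about 12 N and measured flush afterwards, and the job is handed in; no verdict came back.

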